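# Snap the dowel tub's lid shut all round

## Task

The lid rim of the dowel tub on the carpenter's bench has popped up at all four corners. Press the rim down with the fingertips, corner by corner, until every one of its four sections clicks fully shut, then take the hand away. Do not pick up the tub or shove it away from its place, and leave the wooden apple, the glue jar and the screwdriver alone.

Things in the scene. Friction and masses are not known exactly. Their poses are not given: they have to be found in the camera images.
- tub: Grey plastic tub, loose, about 1 kg; over the lid 120 mm along its x, 180 mm along its y. Origin: centre of the underside, z up. White snap rim: flat band 20 mm wide in four L-shaped corner sections meeting at the middles of the sides. Inside it a rigid clear panel, top 48 mm up. Grey ledge round the tub: a shut section's skirt ends 0.5 mm above it, a popped-up one's 8.5 mm.
- near_left_top (a point): Point on the flat top of the rim section at the tub's (-x, +y) corner, in the middle of the 20 mm band where its two arms meet: 50 mm in x and 80 mm in y from the tub's centre. It moves with the section: 65.5 mm above the tub's underside when popped up, 57.5 mm when shut. Axes as the tub's.
- near_left (a joint): Downward travel of that section in m: 0 popped up, 0.008 shut (hard stop). Over-centre snap: it resists with about 8 N at the top, less and less down to nothing at 0.005; beyond that it snaps down by itself and stays with about 5 N. Let go before 0.005 and it springs back up.
- near_right_top (a point): Point on the flat top of the rim section at the tub's (-x, -y) corner, in the middle of the 20 mm band where its two arms meet: 50 mm in x and 80 mm in y from the tub's centre. It moves with the section: 65.5 mm above the tub's underside when popped up, 57.5 mm when shut. Axes as the tub's.
- near_right (a joint): Downward travel of that section in m: 0 popped up, 0.008 shut (hard stop). Over-centre snap: it resists with about 8 N at the top, less and less down to nothing at 0.005; beyond that it snaps down by itself and stays with about 5 N. Let go before 0.005 and it springs back up.
- far_left_top (a point): Point on the flat top of the rim section at the tub's (+x, +y) corner, in the middle of the 20 mm band where its two arms meet: 50 mm in x and 80 mm in y from the tub's centre. It moves with the section: 65.5 mm above the tub's underside when popped up, 57.5 mm when shut. Axes as the tub's.
- far_left (a joint): Downward travel of that section in m: 0 popped up, 0.008 shut (hard stop). Over-centre snap: it resists with about 8 N at the top, less and less down to nothing at 0.005; beyond that it snaps down by itself and stays with about 5 N. Let go before 0.005 and it springs back up.
- far_right_top (a point): Point on the flat top of the rim section at the tub's (+x, -y) corner, in the middle of the 20 mm band where its two arms meet: 50 mm in x and 80 mm in y from the tub's centre. It moves with the section: 65.5 mm above the tub's underside when popped up, 57.5 mm when shut. Axes as the tub's.
- far_right (a joint): Downward travel of that section in m: 0 popped up, 0.008 shut (hard stop). Over-centre snap: it resists with about 8 N at the top, less and less down to nothing at 0.005; beyond that it snaps down by itself and stays with about 5 N. Let go before 0.005 and it springs back up.
- apple: Bystander: turned wooden apple, 66 mm across, 70 mm tall with stem, standing beside the tub. Origin at the centre of its underside.
- glue: Bystander: jar of glue, 56 mm across, 95 mm tall, standing beside the tub. Origin at the centre of its underside.
- driver: Bystander: screwdriver with wooden handle, lying on the bench beyond the tub. Origin at the underside of the tool, its length along its x axis.
There are look-alikes about, which are no part of the job. There is more than one size of the tub; the one meant has the size given above.

How it is judged (in metres and radians):
At the end, for the whole second after the job is handed in: All four rim sections are shut (travel over 6.5 of 8 mm); the tub stands level on the bench at rest, within 40 mm of where it was; the three bystanders are within 25 mm of where they were. The apple and the jar stand upright (value of joint each of near_left, near_right, far_left, far_right above 0.0065 m and height (world z) of tub below 0.004 m and angle between tub's own z axis and vertical below 0.05 rad and distance of tub from where it was at the start of the episode below 0.04 m and linear speed of tub below 0.01 m/s and distance of each of apple, glue, driver from where it was at the start of the episode below 0.025 m and angle between each of apple, glue's own z axis and vertical below 0.2 rad); the robot touches nothing.
It fails at once if the tub is lifted (over 12 mm) or tipped (height (world z) of tub above 0.012 m or angle between tub's own z axis and vertical above 0.15 rad).
It fails at once if the tub is shoved more than 40 mm from its place (distance of tub from where it was at the start of the episode above 0.04 m).
It fails at once if the turned wooden apple is lifted, knocked over or moved more than 25 mm (distance of apple from where it was at the start of the episode above 0.025 m or angle between apple's own z axis and vertical above 0.4 rad).
It fails at once if the glue jar is lifted, knocked over or moved more than 25 mm (distance of glue from where it was at the start of the episode above 0.025 m or angle between glue's own z axis and vertical above 0.4 rad).
It fails at once if the screwdriver is lifted, knocked over or moved more than 25 mm (distance of driver from where it was at the start of the episode above 0.025 m).
It also fails if it takes over 42 s, if anything falls off the work surface, if the arm or the gripper's body presses on something with over 40 N, if the wrist force passes 120 N, or if a joint passes its speed limit or range.

## Robot

A 6-joint arm with a two-finger parallel gripper is mounted at the origin on the work surface. World frame = base frame: x ahead of the robot, y to its left, z up, the work surface at z = 0. Lengths are in m, angles in degrees, forces in N, time in s.
With the tool pointing down it reaches from about 0.425 to 1.125 m from the base axis. Payload 14.9 kg.
Tool frame: the origin (TCP) lies midway between the tips of the shut fingers; the grasp point (between the pads) lies 19 mm behind it; z points along the fingers, y is the line along which they close (so a half turn about z gives the same grasp; the last joint's range is limited). The gripper opens to 91 mm and grips with 3 to 60 N. Pads are 32 mm wide; open, the fingers measure 118 mm over their backs; the gripper's body (76 mm by 178 mm) begins 60 mm behind the grasp point.
Start: joints at [-68.085, 21.709, 99.362, -0, 58.929, -1.908], TCP at [0.283, -0.64, 0.214] pointing down, gripper open.
Joint ranges: [-158.91, 158.91], [-42.39, 125.64], [0.06, 152.35], [-60.88, 240.88], [17.5, 164.5], [-176.32, 176.32]. Speed limits (degrees/s): [108.29, 108.29, 136.94, 180, 180, 180].

## Interface

Orientations are given as [roll, pitch, yaw] about the fixed x, y, z axes, in that order (R = Rz(yaw) Ry(pitch) Rx(roll)).
In Python, from rig import * gives the robot as it stands. The module is installed in compiled form; this text tells all that it offers.
- The arm moves only by the tool apply_moves, never from a script. Its argument "rows" is a list of rows, each an object of numbers: "ax", "ay", "az": the turn, a rotation vector about the tool's x, y, z in rad; "dx", "dy", "dz": the shift along the tool's x, y, z in cm; "grip": the opening, from -1 (shut) to 1 (fully open). A call has exactly 10 rows; each row shifts and turns the commanded pose from where the row before left it, along the tool's axes as they then stand; what a row does not reach is not made up. A row lasts 1/8 s, in which the tool goes at most 62.5 mm and 10.7 degrees, less where a joint would pass 70% of its speed; a pose out of reach is approached as far as the arm can. A call is refused whole if a number of a shift passes 6.25 or a number of a turn 0.188, either way. A call with a gripper value outside its range is refused whole. The fingers move at their own pace and stop on an object; "squeeze" is the grip in N (left out, the last holds). Time passes only in rows, so rows that do not move let the fingers close, or fill a call up. It gives the time, the measured TCP pose, the force, the opening and the grip force at its end, in the units of the state.
- sense(): the state, without advancing time (a new reading comes with each control period).
- capture(name): name is "side" or "top"; returns a dict with "pixels" (384x512x3 uint8, blue, green, red), "depth" (384x512 float32, m along the optical axis (not along the pixel's ray), 0 where there is no reading), "camera_matrix" (3x3 intrinsics, pixels), "dist" ([k1, k2, p1, p2, k3] as OpenCV has them; the pictures are not rectified), "R" (3x3) and "t" (3): a world point X has camera coordinates R X + t. Camera axes: x right, y down, z forward; pixel columns grow to the right and rows downward; lengths in m; the calibration is good to about 2 mm. A picture is of the moment at which its call begins.
- close_job(): hands the job in; it is judged then, once.
The state is a dict: "time_s": time; "joint_positions": joint angles; "qd": joint speeds; "effort": joint torques, N m; "eef_pos": TCP position; "tcp_rot": TCP orientation; "wrist_force": force on the tool from outside, world axes, zero at the start; "moment": the same for the moment, N m; "opening": finger opening in m; "grip_force": force on a finger pad.
Only numpy, scipy, OpenCV 4.12 (cv2) and the standard library are available. Lean on these libraries where they do the work, as an engineer would, in place of code of your own. Each camera call takes 0.05 s, during which the arm holds its last target. There are 200 camera calls.

## Working session

There is one attempt and no reset: what is moved stays moved. The work goes in short steps, Python scripts to look and compute and a tool call to move; the robot and the scene stay as the last step left them, time stands still between calls to the robot, and variables do not carry over. Pictures are saved under pics/ and viewed, at most 10 in all, crops included, and the job is handed in when it is done.

Besides the shell and the picture viewer there is one more tool, called after ">>>" in YAML: its name, and indented under it one key for each argument. apply_moves: Moves the arm, as the interface text tells. Its arguments: {"type":"object","properties":{"rows":{"type":"array"},"squeeze":{"type":"number"}},"required":["rows"]}

```bash
mkdir -p pics
cat > h.py <<'E'
from rig import *
import numpy as np, cv2
def cloud(c):
    K=c["camera_matrix"];d=c["depth"];h,w=d.shape
    u,v=np.meshgrid(np.arange(w),np.arange(h))
    p=cv2.undistortPoints(np.stack([u,v],-1).reshape(-1,1,2).astype(np.float64),np.array(K),np.array(c["dist"])).reshape(h,w,2)
    X=np.dstack([p[...,0]*d,p[...,1]*d,d])
    W=(X-np.array(c["t"]))@np.array(c["R"])
    W[d==0]=np.nan
    return W
E
python3 - <<'E'
from h import *
for n in("side","top"):
    c=capture(n);cv2.imwrite(f"pics/{n}0.png",c["pixels"]);np.savez(f"{n}0.npz",**{k:np.array(v) for k,v in c.items()})
    print(n,-np.array(c["R"]).T@c["t"])
print(sense())
E
```

```text
side [0.41787558 0.67307424 0.861328  ]
top [0.39789373 0.02398922 1.24995037]
{'time_s': 0.1, 'joint_positions': array([-6.80838239e+01,  2.17357655e+01,  9.93926231e+01, -2.24328364e-04,
        5.89285605e+01, -1.90669241e+00]), 'qd': array([-0.08507944,  0.0595866 , -0.14463646,  0.00097368, -0.03926496,
        0.1389509 ]), 'effort': array([ 6.96069146e-04, -7.65033746e+01, -4.35289013e+01,  6.51949178e-02,
        3.98341706e-02,  9.47776385e-06]), 'eef_pos': array([ 0.28261084, -0.64002115,  0.21334762]), 'tcp_rot': array([-1.79943076e+02, -1.70288398e-03,  2.38229835e+01]), 'wrist_force': array([ 0.47683988,  0.55114413, -0.20216755]), 'moment': array([-0.00360062,  0.00312616,  0.00262994]), 'grip_force': 0.0, 'opening': 0.09088378098905554}
```

View pics/top0.png

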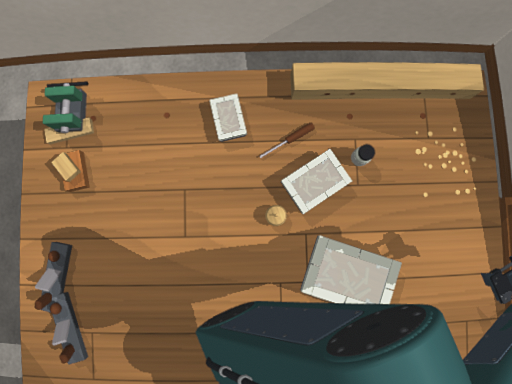

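View pics/side0.png

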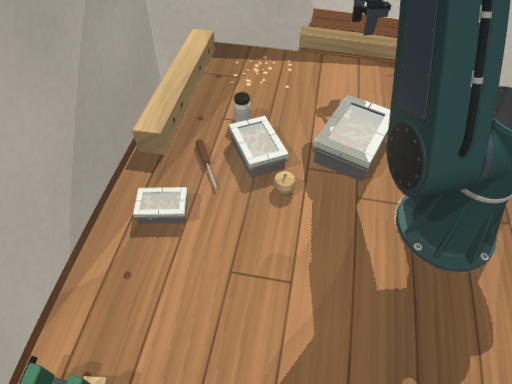

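The pictures show three tubs. In the top view the small one is at (228,117), the middle one at (317,181) between apple (277,215), jar (364,154) and screwdriver (288,140), and the large one at (350,270). The middle one looks right, so I'll measure the rims of all three.

```bash
cat > m.py <<'E'
from h import *
def rims(n,c,W,show=True):
    hsv=cv2.cvtColor(c["pixels"],cv2.COLOR_BGR2HSV)
    m=((hsv[...,1]<40)&(hsv[...,2]>205)&(W[...,2]>.02)&(W[...,2]<.12)).astype(np.uint8)
    m=cv2.morphologyEx(m,cv2.MORPH_CLOSE,np.ones((5,5)))
    out=[]
    for q in cv2.findContours(m,cv2.RETR_EXTERNAL,cv2.CHAIN_APPROX_NONE)[0]:
        if cv2.contourArea(q)<300: continue
        k=np.zeros_like(m);cv2.drawContours(k,[q],-1,1,-1)
        P=W[(k*m)>0];P=P[~np.isnan(P[:,2])]
        zt=np.percentile(P[:,2],60); P=P[abs(P[:,2]-zt)<.012]
        (cx,cy),s,a=cv2.minAreaRect((P[:,:2]*1000).astype(np.float32))
        out.append((cx,cy,s,a,zt*1000));
        if show: print(n,"px",q.mean(0)[0].round(),"centre mm",round(cx),round(cy),"size",np.round(s),"ang",round(a,1),"z pct",(np.percentile(P[:,2],[10,50,90])*1000).round(1))
    return out
if __name__=="__main__":
  for n in("top","side"):
    c=np.load(n+"0.npz");c={k:c[k] for k in c.files};W=cloud(c);rims(n,c,W)
    hsv=cv2.cvtColor(c["pixels"],cv2.COLOR_BGR2HSV)
    pts={"top":[("apple",277,215),("jar",366,152),("drv",300,133),("drvtip",263,156)],"side":[("apple",285,182),("jar",242,98),("drv",201,150),("drvtip",214,188)]}[n]
    for t,u,v in pts: print(n,t,(np.nanmedian(W[v-2:v+3,u-2:u+3],(0,1))*1000).round())
  c=np.load("top0.npz");a=cv2.resize(c["pixels"][110:260,200:400],(533,400),interpolation=2);c=np.load("side0.npz");b=cv2.resize(c["pixels"][90:210,190:310],(400,400)[:2],interpolation=2)
  cv2.imwrite("pics/crop.png",np.hstack([a,b])[:, :933] if 0 else cv2.resize(np.hstack([a,b]),(798,342)))
E
python3 m.py
```

```text
top px [333. 296.] centre mm 217 -204 size [184.  27.] ang 70.2 z pct [91.  93.8 96.7]
top px [316. 181.] centre mm 561 -172 size [118. 180.] ang 31.7 z pct [62.6 65.6 68.7]
top px [228. 116.] centre mm 774 95 size [132.  85.] ang 11.9 z pct [45.7 48.8 51.9]
top apple [460. -48.  58.]
top jar [ 639. -319.   95.]
top drv [ 720. -133.   23.]
top drvtip [653. -13.   3.]
side px [160. 201.] centre mm 773 93 size [133.  90.] ang 12.1 z pct [39.6 50.3 52.4]
side px [257. 140.] centre mm 561 -173 size [120. 183.] ang 32.2 z pct [65.1 67.1 69.2]
side px [364. 126.] centre mm 268 -286 size [198. 120.] ang 68.4 z pct [68.9 70.9 73. ]
side apple [457. -29.  53.]
side jar [ 636. -314.   98.]
side drv [ 726. -131.   26.]
side drvtip [655. -10.   3.]
```

View pics/crop.png

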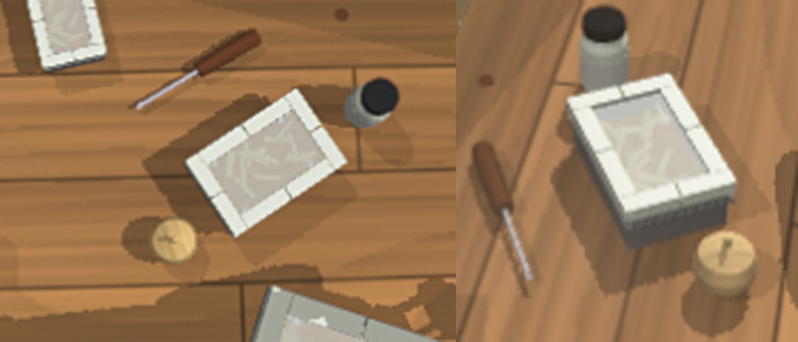

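The middle tub matches: its rim measures 118–120 × 180–183 mm, its top stands at 66 mm (65.5 given), and the three bystanders are around it. The small one is 132×85 mm at 49 mm high, and the large one is bigger, with its rim at 94 mm. With the tub's centre at (561,-172) mm and its x axis at 32°, the corners are NL (476,-131), NR (561,-266), FL (561,-78) and FR (646,-213). I'll shut the fingers and go above NR first.

>>> apply_moves:
  rows:
    - {"dx": 4.5, "dy": -2.55, "grip": -1}
    - {"dx": 4.5, "dy": -2.55, "grip": -1}
    - {"dx": 4.5, "dy": -2.55, "grip": -1}
    - {"dx": 4.5, "dy": -2.55, "grip": -1}
    - {"dx": 4.5, "dy": -2.55, "grip": -1}
    - {"dx": 4.5, "dy": -2.55, "grip": -1}
    - {"dx": 4.5, "dy": -2.55, "grip": -1}
    - {"dx": 4.5, "dy": -2.55, "grip": -1}
    - {"dx": 4.5, "dy": -2.55, "grip": -1}
    - {"grip": -1}

```text
validation failed for argument at $.ro...
```

>>> apply_moves:
  rows:
    - {"ax": 0, "ay": 0, "az": 0, "dx": 4.5, "dy": -2.55, "dz": 0, "grip": -1}
    - {"ax": 0, "ay": 0, "az": 0, "dx": 4.5, "dy": -2.55, "dz": 0, "grip": -1}
    - {"ax": 0, "ay": 0, "az": 0, "dx": 4.5, "dy": -2.55, "dz": 0, "grip": -1}
    - {"ax": 0, "ay": 0, "az": 0, "dx": 4.5, "dy": -2.55, "dz": 0, "grip": -1}
    - {"ax": 0, "ay": 0, "az": 0, "dx": 4.5, "dy": -2.55, "dz": 0, "grip": -1}
    - {"ax": 0, "ay": 0, "az": 0, "dx": 4.5, "dy": -2.55, "dz": 0, "grip": -1}
    - {"ax": 0, "ay": 0, "az": 0, "dx": 4.5, "dy": -2.55, "dz": 0, "grip": -1}
    - {"ax": 0, "ay": 0, "az": 0, "dx": 4.5, "dy": -2.55, "dz": 0, "grip": -1}
    - {"ax": 0, "ay": 0, "az": 0, "dx": 4.5, "dy": -2.55, "dz": 0, "grip": -1}
    - {"ax": 0, "ay": 0, "az": 0, "dx": 0, "dy": 0, "dz": 0, "grip": -1}

```text
time_s: 1.35
eef_pos: [0.5619, -0.2644, 0.2137]
tcp_rot: [-180.0, 0.0, 24.0]
wrist_force: [0.3, -0.3, 0.2]
opening: 0.0002
grip_force: 0.0
```

>>> apply_moves:
  rows:
    - {"ax": 0, "ay": 0, "az": 0, "dx": 0, "dy": 0.1, "dz": 4.0, "grip": -1}
    - {"ax": 0, "ay": 0, "az": 0, "dx": 0, "dy": 0.1, "dz": 4.0, "grip": -1}
    - {"ax": 0, "ay": 0, "az": 0, "dx": 0, "dy": 0, "dz": 4.0, "grip": -1}
    - {"ax": 0, "ay": 0, "az": 0, "dx": 0, "dy": 0, "dz": 2.0, "grip": -1}
    - {"ax": 0, "ay": 0, "az": 0, "dx": 0, "dy": 0, "dz": 0.4, "grip": -1}
    - {"ax": 0, "ay": 0, "az": 0, "dx": 0, "dy": 0, "dz": 0.3, "grip": -1}
    - {"ax": 0, "ay": 0, "az": 0, "dx": 0, "dy": 0, "dz": 0.3, "grip": -1}
    - {"ax": 0, "ay": 0, "az": 0, "dx": 0, "dy": 0, "dz": 0.3, "grip": -1}
    - {"ax": 0, "ay": 0, "az": 0, "dx": 0, "dy": 0, "dz": 0.3, "grip": -1}
    - {"ax": 0, "ay": 0, "az": 0, "dx": 0, "dy": 0, "dz": 0, "grip": -1}

```text
time_s: 2.6
eef_pos: [0.5612, -0.2685, 0.0578]
tcp_rot: [-180.0, 0.0, 23.8]
wrist_force: [0.4, -0.2, -0.1]
opening: 0.0005
grip_force: 0.0
```

No force at shut height means it has either snapped or was never touched. I'll lift, move to FR, and look to check.

>>> apply_moves:
  rows:
    - {"ax": 0, "ay": 0, "az": 0, "dx": 0, "dy": 0, "dz": 0.1, "grip": -1}
    - {"ax": 0, "ay": 0, "az": 0, "dx": 0, "dy": 0, "dz": -2.0, "grip": -1}
    - {"ax": 0, "ay": 0, "az": 0, "dx": 0, "dy": 0, "dz": -2.0, "grip": -1}
    - {"ax": 0, "ay": 0, "az": 0, "dx": 3.3, "dy": -0.55, "dz": 0, "grip": -1}
    - {"ax": 0, "ay": 0, "az": 0, "dx": 3.3, "dy": -0.55, "dz": 0, "grip": -1}
    - {"ax": 0, "ay": 0, "az": 0, "dx": 3.3, "dy": -0.55, "dz": 0, "grip": -1}
    - {"ax": 0, "ay": 0, "az": 0, "dx": 0, "dy": 0, "dz": 0, "grip": -1}
    - {"ax": 0, "ay": 0, "az": 0, "dx": 0, "dy": 0, "dz": 1.5, "grip": -1}
    - {"ax": 0, "ay": 0, "az": 0, "dx": 0, "dy": 0, "dz": 0.5, "grip": -1}
    - {"ax": 0, "ay": 0, "az": 0, "dx": 0, "dy": 0, "dz": 0, "grip": -1}

```text
time_s: 3.85
eef_pos: [0.6443, -0.2139, 0.0762]
tcp_rot: [-179.9, 0.1, 23.8]
wrist_force: [-0.3, 0.2, 0.2]
opening: 0.0009
grip_force: 0.0
```

Run:
```python
from h import *
cs={n:capture(n) for n in("side","top")}
C=np.array([.561,-.1725]);a=np.radians(32);x=np.array([np.cos(a),np.sin(a)]);y=np.array([-x[1],x[0]])
for n,c in cs.items():
    W=cloud(c); d=W[...,:2]-C; px=d@x;py=d@y
    for nm,sx,sy in(("NL",-1,1),("NR",-1,-1),("FL",1,1),("FR",1,-1)):
        m=(abs(px-sx*.05)<.008)&(abs(py-sy*.065)<.022)&(W[...,2]<.2)
        print(n,nm,m.sum(),(np.nanmedian(W[...,2][m])*1000).round(1) if m.sum() else None)
im=cv2.resize(cs["side"]["pixels"][70:220,170:370],(800,600),interpolation=2);cv2.imwrite("pics/s1.png",im)
```

```text
side NL 98 64.7
side NR 55 59.7
side FL 142 42.0
side FR 101 66.6
top NL 6 64.6
top NR 0 None
top FL 75 65.7
top FR 0 None
```

View pics/s1.png

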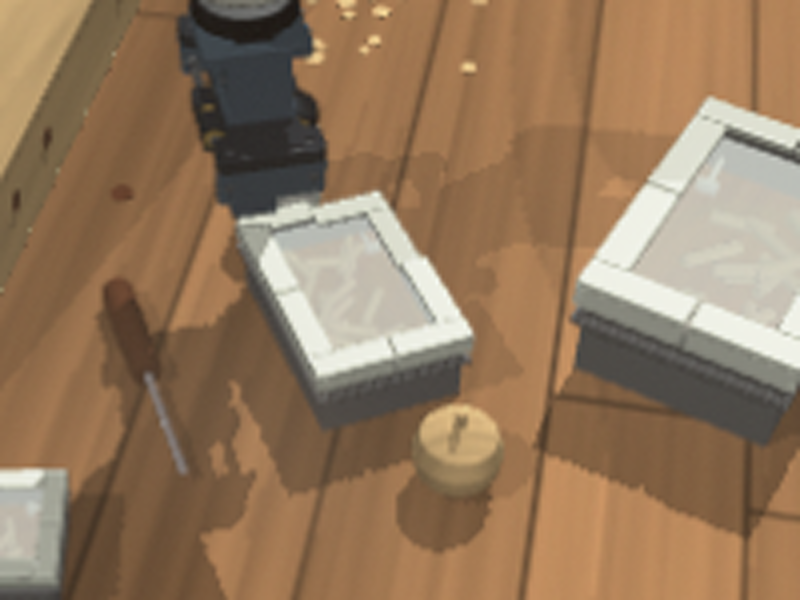

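The crop shows the NR section (about (400,230)) stepped down; depth gives 59.7 mm against 65–66 for the others. The fingertips are over the FR corner at (265,210). Next I press FR, then go to FL.

>>> apply_moves:
  rows:
    - {"ax": 0, "ay": 0, "az": 0, "dx": 0.1, "dy": 0, "dz": 0.7, "grip": -1}
    - {"ax": 0, "ay": 0, "az": 0, "dx": 0, "dy": 0, "dz": 0.3, "grip": -1}
    - {"ax": 0, "ay": 0, "az": 0, "dx": 0, "dy": 0, "dz": 0.3, "grip": -1}
    - {"ax": 0, "ay": 0, "az": 0, "dx": 0, "dy": 0, "dz": 0.3, "grip": -1}
    - {"ax": 0, "ay": 0, "az": 0, "dx": 0, "dy": 0, "dz": 0.3, "grip": -1}
    - {"ax": 0, "ay": 0, "az": 0, "dx": 0, "dy": 0, "dz": 0, "grip": -1}
    - {"ax": 0, "ay": 0, "az": 0, "dx": 0, "dy": 0, "dz": -2.0, "grip": -1}
    - {"ax": 0, "ay": 0, "az": 0, "dx": 0, "dy": 0, "dz": -2.0, "grip": -1}
    - {"ax": 0, "ay": 0, "az": 0, "dx": -0.5, "dy": -4.0, "dz": 0, "grip": -1}
    - {"ax": 0, "ay": 0, "az": 0, "dx": -0.5, "dy": -4.0, "dz": 0, "grip": -1}

```text
time_s: 5.2
eef_pos: [0.6049, -0.1437, 0.1]
tcp_rot: [179.9, -0.1, 23.8]
wrist_force: [0.2, 0.8, 0.1]
opening: 0.0001
grip_force: 0.0
```

>>> apply_moves:
  rows:
    - {"ax": 0, "ay": 0, "az": 0, "dx": -0.6, "dy": -4.0, "dz": 0, "grip": -1}
    - {"ax": 0, "ay": 0, "az": 0, "dx": -0.6, "dy": -3.8, "dz": 0, "grip": -1}
    - {"ax": 0, "ay": 0, "az": 0, "dx": 0, "dy": 0, "dz": 0, "grip": -1}
    - {"ax": 0, "ay": 0, "az": 0, "dx": 0, "dy": 0, "dz": 2.0, "grip": -1}
    - {"ax": 0, "ay": 0, "az": 0, "dx": 0, "dy": 0, "dz": 0.7, "grip": -1}
    - {"ax": 0, "ay": 0, "az": 0, "dx": 0, "dy": 0, "dz": 0.3, "grip": -1}
    - {"ax": 0, "ay": 0, "az": 0, "dx": 0, "dy": 0, "dz": 0.3, "grip": -1}
    - {"ax": 0, "ay": 0, "az": 0, "dx": 0, "dy": 0, "dz": 0.3, "grip": -1}
    - {"ax": 0, "ay": 0, "az": 0, "dx": 0, "dy": 0, "dz": 0.3, "grip": -1}
    - {"ax": 0, "ay": 0, "az": 0, "dx": 0, "dy": 0, "dz": 0, "grip": -1}

```text
time_s: 6.45
eef_pos: [0.5622, -0.0776, 0.0587]
tcp_rot: [-180.0, 0.0, 23.8]
wrist_force: [-0.4, 0.2, 0.4]
opening: 0.0006
grip_force: 0.0
```

>>> apply_moves:
  rows:
    - {"ax": 0, "ay": 0, "az": 0, "dx": 0, "dy": 0, "dz": 0.1, "grip": -1}
    - {"ax": 0, "ay": 0, "az": 0, "dx": 0, "dy": 0, "dz": -2.0, "grip": -1}
    - {"ax": 0, "ay": 0, "az": 0, "dx": 0, "dy": 0, "dz": -2.0, "grip": -1}
    - {"ax": 0, "ay": 0, "az": 0, "dx": -3.3, "dy": 0.46, "dz": 0, "grip": -1}
    - {"ax": 0, "ay": 0, "az": 0, "dx": -3.3, "dy": 0.46, "dz": 0, "grip": -1}
    - {"ax": 0, "ay": 0, "az": 0, "dx": -3.3, "dy": 0.46, "dz": 0, "grip": -1}
    - {"ax": 0, "ay": 0, "az": 0, "dx": 0, "dy": 0, "dz": 0, "grip": -1}
    - {"ax": 0, "ay": 0, "az": 0, "dx": 0, "dy": 0, "dz": 2.0, "grip": -1}
    - {"ax": 0, "ay": 0, "az": 0, "dx": 0, "dy": 0, "dz": 0.7, "grip": -1}
    - {"ax": 0, "ay": 0, "az": 0, "dx": 0, "dy": 0, "dz": 0.3, "grip": -1}

```text
time_s: 7.7
eef_pos: [0.4777, -0.13, 0.0682]
tcp_rot: [180.0, -0.0, 23.8]
wrist_force: [-0.2, 0.3, -0.0]
opening: 0.0005
grip_force: 0.0
```

>>> apply_moves:
  rows:
    - {"ax": 0, "ay": 0, "az": 0, "dx": 0, "dy": 0, "dz": 0.3, "grip": -1}
    - {"ax": 0, "ay": 0, "az": 0, "dx": 0, "dy": 0, "dz": 0.3, "grip": -1}
    - {"ax": 0, "ay": 0, "az": 0, "dx": 0, "dy": 0, "dz": 0.3, "grip": -1}
    - {"ax": 0, "ay": 0, "az": 0, "dx": 0, "dy": 0, "dz": 0.1, "grip": -1}
    - {"ax": 0, "ay": 0, "az": 0, "dx": 0, "dy": 0, "dz": 0, "grip": -1}
    - {"ax": 0, "ay": 0, "az": 0, "dx": 0, "dy": 0, "dz": -2.0, "grip": -1}
    - {"ax": 0, "ay": 0, "az": 0, "dx": 0, "dy": 0, "dz": -4.0, "grip": -1}
    - {"ax": 0, "ay": 0, "az": 0, "dx": 0, "dy": 0, "dz": -4.0, "grip": -1}
    - {"ax": 0, "ay": 0, "az": 0, "dx": 0, "dy": 0, "dz": -4.0, "grip": -1}
    - {"ax": 0, "ay": 0, "az": 0, "dx": 0, "dy": 0, "dz": -4.0, "grip": -1}

```text
time_s: 8.95
eef_pos: [0.477, -0.1301, 0.2394]
tcp_rot: [180.0, -0.0, 23.8]
wrist_force: [0.8, -0.8, -0.3]
opening: 0.0003
grip_force: 0.0
```

>>> apply_moves:
  rows:
    - {"ax": 0, "ay": 0, "az": 0, "dx": 0, "dy": 5.0, "dz": 0, "grip": -1}
    - {"ax": 0, "ay": 0, "az": 0, "dx": 0, "dy": 5.0, "dz": 0, "grip": -1}
    - {"ax": 0, "ay": 0, "az": 0, "dx": 0, "dy": 5.0, "dz": 0, "grip": -1}
    - {"ax": 0, "ay": 0, "az": 0, "dx": 0, "dy": 5.0, "dz": 0, "grip": -1}
    - {"ax": 0, "ay": 0, "az": 0, "dx": 0, "dy": 5.0, "dz": 0, "grip": -1}
    - {"ax": 0, "ay": 0, "az": 0, "dx": 0, "dy": 5.0, "dz": 0, "grip": -1}
    - {"ax": 0, "ay": 0, "az": 0, "dx": 0, "dy": 5.0, "dz": 0, "grip": -1}
    - {"ax": 0, "ay": 0, "az": 0, "dx": 0, "dy": 5.0, "dz": 0, "grip": -1}
    - {"ax": 0, "ay": 0, "az": 0, "dx": 0, "dy": 0, "dz": 0, "grip": -1}
    - {"ax": 0, "ay": 0, "az": 0, "dx": 0, "dy": 0, "dz": 0, "grip": -1}

```text
time_s: 10.2
eef_pos: [0.6384, -0.4956, 0.2374]
tcp_rot: [-179.9, 0.0, 23.8]
wrist_force: [0.2, 1.3, -0.4]
opening: 0.0005
grip_force: 0.0
```

Run:
```python
from h import *
from m import rims
cs={n:capture(n) for n in("side","top")}
C=np.array([.561,-.1725]);a=np.radians(32);x=np.array([np.cos(a),np.sin(a)]);y=np.array([-x[1],x[0]])
for n,c in cs.items():
    W=cloud(c); rims(n,c,W);d=W[...,:2]-C; px=d@x;py=d@y
    for nm,sx,sy in(("NL",-1,1),("NR",-1,-1),("FL",1,1),("FR",1,-1)):
        m=(abs(px-sx*.05)<.008)&(abs(py-sy*.055)<.025)&(W[...,2]<.2)
        print(n,nm,m.sum(),(np.nanmedian(W[...,2][m])*1000).round(1) if m.sum() else None)
s=cv2.resize(cs["side"]["pixels"][80:220,180:320],(400,400),interpolation=2);t=cv2.resize(cs["top"]["pixels"][110:250,240:380],(400,400),interpolation=2)
cv2.imwrite("pics/s2.png",np.hstack([s,t]))
```

```text
side px [160. 201.] centre mm 773 93 size [134.  89.] ang 10.4 z pct [39.9 50.2 52.4]
side px [257. 138.] centre mm 561 -173 size [120. 181.] ang 31.6 z pct [48.6 57.6 60.9]
side px [357. 128.] centre mm 272 -262 size [260. 170.] ang 70.3 z pct [93.5 95.6 97.6]
side NL 66 58.4
side NR 57 58.8
side FL 109 58.8
side FR 83 58.2
top px [372. 258.] centre mm 336 -313 size [159.  43.] ang 58.4 z pct [91.  94.  96.3]
top px [316. 181.] centre mm 561 -171 size [119. 180.] ang 31.7 z pct [47.3 55.8 59.9]
top px [228. 116.] centre mm 774 95 size [132.  88.] ang 12.3 z pct [36.6 47.3 51.2]
top NL 87 57.7
top NR 83 58.1
top FL 87 58.3
top FR 79 57.7
```

View pics/s2.png

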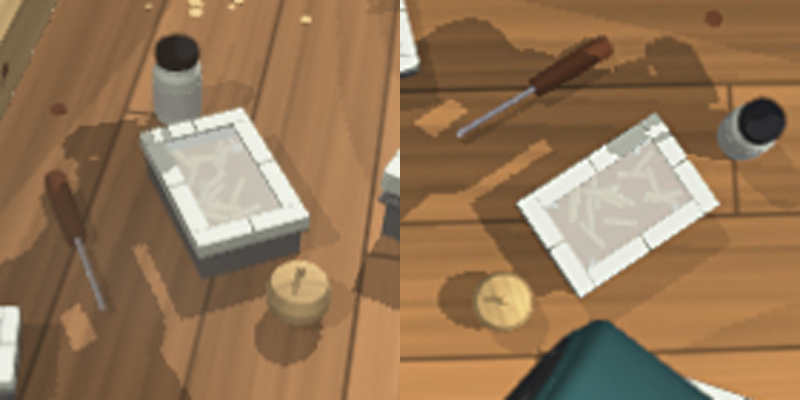

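All four sections read 57.7–58.8 mm in both views (57.5 when shut), and the rim is flat. The tub's centre is within about 1 mm of where it was. In the crop, jar (side half (178,80)), apple (298,292) and screwdriver (70,230) stand undisturbed, and the hand is clear. I'm handing the job in.

```bash
python3 -c "
from rig import *
print(close_job())"
```

```text
the job is handed in; nothing more can be done
None
```

All four rim sections measured shut (57.7–58.8 mm high in both views), the tub moved no more than about 1 mm, the apple, glue jar and screwdriver look undisturbed, and the job is handed in with the hand clear; no verdict was returned.

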